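Open the sprung guard with the release rod, then clamp the ear cup to the first click

ROBOT

A 6-joint arm with a two-finger parallel gripper is mounted at the origin on the work surface. World frame = base frame: x ahead of the robot, y to its left, z up, the work surface at z = 0. Lengths are in mm, angles in rad, forces in N, time in s.
With the tool pointing down it reaches from about 400 to 925 mm from the base axis. Payload 12.5 kg.
Tool frame: the origin (TCP) lies between the finger pads; the fingertips stand 19 mm ahead of it and the grasp point (between the pads) is the TCP (env.nose_length is the distance from the TCP to the fingertips, in mm); z points along the fingers, y is the line along which they close (so a half turn about z gives the same grasp; the last joint's range is limited). The gripper opens to 95 mm and grips with 3 to 60 N. Pads are 20 mm wide; open, the fingers measure 119 mm over their backs; the gripper's body (75 mm by 180 mm) begins 59 mm behind the grasp point.
Start: joints at [1.206, 0.491, 1.559, -0, 1.092, -0.106], TCP at [159.932, 604.207, 233.661] pointing down, gripper open.
Joint ranges: [-3.1, 3.1], [-0.84, 2.19], [0.05, 2.79], [-1.13, 4.28], [0.06, 2.93], [-2.69, 2.69]. Speed limits (rad/s): [2.22, 2.22, 2.79, 3.14, 3.14, 3.14].

INTERFACE

Orientations are given as [roll, pitch, yaw] about the fixed x, y, z axes, in that order (R = Rz(yaw) Ry(pitch) Rx(roll)).
In Python, from cell import env gives the robot as it stands. The module is installed in compiled form; this text tells all that it offers.
- The arm moves only by the tool drive_tool, never from a script. Its argument "rows" is a list that holds one entry, the list of rows, each a list of 7 numbers: the shift along the tool's x, y, z scaled (see below), then the turn, a rotation vector about the tool's x, y, z scaled (see below), then the opening, from 0 (shut) to 1 (fully open). In form: [[[tx, ty, tz, ax, ay, az, jaw], ...]]. A call has 1 to 5 rows; each row shifts and turns the commanded pose from where the row before left it, along the tool's axes as they then stand; what a row does not reach is not made up. The controller multiplies each number of a shift by 250 mm and each number of a turn by 180 degrees. A row lasts 1/8 s, in which the tool goes at most 62.5 mm and 10.7 degrees, less where a joint would pass 70% of its speed; a pose out of reach is approached as far as the arm can. A call with a number of a shift or a turn outside -1 to 1 is refused whole. A call with a gripper value outside its range is refused whole. The fingers move at their own pace and stop on an object; the grip force is fixed at half the most. Time passes only in rows, so rows that do not move let the fingers close. It gives the time, the measured TCP pose, the force, the opening and the grip force at its end, in the units of the state.
- env.state(): the state, without advancing time (a new reading comes with each control period).
- env.read_camera(name): name is "scene" or "side" or "wrist"; returns a dict with "color" (420x560x3 uint8, blue, green, red), "camera_matrix" (3x3 intrinsics, pixels), "pose" (4x4, takes a point from camera to world coordinates). Camera axes: x right, y up, looking along -z (the intrinsics and any distortion apply to the point x, -y, -z); pixel columns grow to the right and rows downward; lengths in mm; the calibration is good to about 2 mm. A picture is of the moment at which its call begins. There is no depth.
- env.job_done(): hands the job in; it is judged then, once.
Trained networks look in a picture, given as the dict that the camera call returned (one of the last four; its "shot" number tells which), for a name from the list of things; names that differ only in an ending like _2 or _b are one class to them, and where a whole thing is asked for, a point or a joint stands for the part that bears it (a point fixed in the world has none). Each returns a list of dicts, best first, with "score" (0 to 1); they miss things now and then, are a little off and sometimes report something else, mostly with a low value. They report only what shows in the picture. A call takes as long as a camera call. They do not tell look-alikes from the thing itself.
- env.search_frame(name, picture): "at" ([x, y, z] in mm, in the coordinates of the camera as it stood for that picture, good to about 4 mm: the middle of the surface that is visible of it).
- env.place_of(name, picture): "at" ([x, y, z] in mm, in the coordinates of the camera as it stood for that picture, good to about 4 mm: a listed point, or the origin of a listed thing).
The state is a dict: "t": time; "joints": joint angles; "qvel": joint speeds; "tau": joint torques, N m; "eef_pos": TCP position; "tcp_rot": TCP orientation; "ft_force": force on the tool from outside, world axes, zero at the start; "moment": the same for the moment, N m; "opening": opening from 0.0 (shut) to 1.0 (fully open); "grip_force": force on a finger pad.
Only numpy, scipy, OpenCV 4.12 (cv2) and the standard library are available. Lean on these libraries where they do the work, as an engineer would, in place of code of your own. Each camera call takes 0.05 s, during which the arm holds its last target. There are 200 camera calls.

TASK

Take the red-handled release rod out of its stand and push it tip first, square to the sloped panel, through the yellow-ringed access hole until the hidden latch lets go and the orange guard springs open; then set the rod back in its stand, hanging upright on its collar. Then turn the clamping lever clockwise by its black knob until the cam is tight on the ear cup and the slip clutch clicks, stop at that first click (never reach a second) and let go of the lever. Leave the bottle, the white ring and the calibrator where they stand.

Things in the scene. Friction and masses are not known exactly. Their poses are not given: they have to be found in the camera images.
- rod: Release rod, 160 mm, 120 g, upright in the stand at first. Origin at its steel tip, z from tip to handle. Steel shaft 7 mm diameter to 70 mm, black cone 70 to 85 mm (widening from 9 to 25 mm), black collar 44 mm diameter 85 to 92 mm, round red handle 26 mm diameter 92 to 160 mm. Grip the handle with the fingers along the rod, pointing to the tip.
- rod_tip (a point): The tip of the rod's steel end (same point as the rod's origin).
- rod_collar (a point): Centre of the underside of the rod's collar, 85 mm from the tip; axes as the rod.
- stand: Fixed aluminium rod stand: base 90 x 80 mm, cheeks on its +y and -y sides, top plate 80 x 80 x 12 mm, its top 107 mm above the bench, with a 31 mm through hole in its centre, open below down to the base (10 mm thick). Origin at the centre of the underside. It stands left or right of the fixture, the glue bottle on the other side.
- stand_hole (a point): Centre of the hole's mouth, on top of the stand's plate, z up. The rod is home when its collar lies on the plate here.
- jig: Fixed grey clamping fixture; origin centre of underside; its -x (panel) side faces the robot's left. Deck x -60 to 120, y -175 to 160, top at 78 mm. On its panel side (x -160 to -60, y -130 to 90 mm) a panel rises to it at 35 degrees from level. Black ear cup, 100 mm diameter, top 127 mm high, fixed at x 30, y 62. The closed orange guard covers the lever: x -65 to 113, y -170 to 0, top 174 mm.
- access_hole (a point): Centre of the 17 mm access hole at the panel's outer face, 53 mm above the bench, ringed yellow. Its z is the panel's outward normal, 35 degrees from vertical, leaning to the jig's -x: the rod goes in along -z. The latch's pad lies 13 mm below the face; 8 mm more (tip 21 mm deep) trips it; it bottoms with the tip 29 mm deep.
- latch (a joint): Travel of the hidden spring latch, 0 at rest, along the hole's axis inwards, up to 0.016 m; it releases the guard at about 0.008 m. Spring about 4 N at first, 8 N at release, 12 N at the end; it returns when the rod is withdrawn.
- guard (a joint): Angle of the tinted orange guard hood: 0 closed and latched, 1.55 fully open. Hinged low at the deck's edge away from the panel (jig x 110 mm, 80 mm high). Once unlatched its own spring lifts it, front edge first, in under a second and keeps it open, standing upright outside the hinge, up to about 260 mm high.
- lever_axis (a point): Point on the lever's vertical turning axis, at the height of knob_grip (142 mm above the bench); axes as the jig.
- knob_grip (a point): Centre of the black round knob (24 mm diameter, 119 to 161 mm above the bench) standing on the lever's end, 95 mm from the axis. It spins freely, so it can be held from above at constant gripper yaw. The lever arm below is 26 mm wide, top at 119 mm. At spindle and ratchet 0 the lever points to the jig's -y; clockwise carries it towards the jig's -x.
- spindle (a joint): Angle of the cam spindle below the lever, growing clockwise from above. It starts between 0 and 0.45 and turns with the lever (steady drag, about 2 N at the knob) until the cam is tight on the ear cup at 0.85, where it stops hard; a hidden catch keeps it from turning back below about 0.79.
- ratchet (a joint): Slip of the lever on the spindle, clockwise positive; lever angle = spindle + ratchet. About 0 until the cam is tight; then the push at the knob climbs to about 10 N and the lever slips: past 0.4 it snaps over (the click; the red pin on the lever's tail lifts 4 mm and drops) and rests at 0.70, one click. A second click comes at 1.05, resting at 1.40.
- glue: Bystander: loose white bottle with a yellow cap, 60 mm diameter, 120 mm high; origin at the centre of its underside.
- pad_ring: Bystander: loose white plastic ring lying flat, 96 mm outside, 64 mm inside diameter, 14 mm high; origin at the centre of its underside.
- calibrator: Bystander: loose dark upright cylinder (sound calibrator), 52 mm diameter, 110 mm high; origin at the centre of its underside.
There are look-alikes about, which are no part of the job. Of the things like the rod, leave any that is purple; of the rest the larger one is meant. Leave any green look-alike of the stand alone.

How it is judged:
By the outcome, as a careful person would: the job done as asked, in the order asked, and still so for the second after the job is handed in, with the robot touching nothing.
It also fails if it takes over 72 s, if anything falls off the work surface, if the arm or the gripper's body presses on something with over 40 N, if the wrist force passes 120 N, or if a joint passes its speed limit or range.

## Working session

There is one attempt and no reset: what is moved stays moved. The work goes in short steps, Python scripts to look and compute and a tool call to move; the robot and the scene stay as the last step left them, time stands still between calls to the robot, and variables do not carry over. Pictures are saved under pics/ and viewed, at most 10 in all, crops included, and the job is handed in when it is done.

Besides the shell and the picture viewer there is one more tool, called after "Call:" as name(argument=value, ...) on one line, values as JSON. drive_tool: Moves the arm, as the interface text tells. Its arguments: {"type":"object","properties":{"rows":{"type":"array","items":{"type":"array","items":{"type":"array","items":{"type":"number","minimum":-1,"maximum":1}}}}},"required":["rows"]}

```bash
mkdir -p pics; cat > h.py <<'E'
from cell import env
import numpy as np, cv2
from scipy.spatial.transform import Rotation as R
def w(pic,p): return (np.array(pic["pose"])@np.r_[p,1])[:3]
def look(cam,names,save=None):
    p=env.read_camera(cam)
    if save: cv2.imwrite(f"pics/{save}.png",p["color"])
    for n in names:
        for f in ("place_of",):
            for d in getattr(env,f)(n,p)[:4]:
                if d["score"]>0.2: print(cam,n,round(d["score"],2),np.round(w(p,d["at"]),1))
    return p
def px(pic,P):
    c=np.linalg.inv(pic["pose"])@np.r_[P,1]; q=np.array(pic["camera_matrix"])@np.array([c[0],-c[1],-c[2]]); return q[:2]/q[2]
E
python3 - <<'E'
from h import *
n=["rod_tip","rod_collar","stand_hole","stand","jig","access_hole","lever_axis","knob_grip","glue","pad_ring","calibrator"]
a=look("scene",n,"scene0"); b=look("side",n,"side0")
s=env.state(); print(s)
print(a["pose"],b["pose"])
E
```

```text
scene rod_tip 0.86 [ 483.5 -500.     4.8]
scene rod_tip 0.74 [ 493.4 -394.7   26.6]
scene rod_tip 0.62 [ 493.8 -294.8    2.2]
scene rod_collar 0.9 [ 493.6 -390.8  109.8]
scene rod_collar 0.64 [ 485.5 -500.8   84.8]
scene rod_collar 0.53 [ 497.6 -296.5   52.3]
scene stand_hole 0.86 [ 491.  -397.3  110.2]
scene stand_hole 0.67 [ 352.4 -419.2  108.4]
scene stand 0.92 [ 345.  -422.7    3. ]
scene stand 0.89 [ 489.7 -392.6    2.3]
scene stand 0.71 [ 493.2 -391.7  110.5]
scene jig 0.89 [579.2  73.5  -1.3]
scene access_hole 0.55 [572.7 161.9  50.9]
scene lever_axis 0.72 [526.7  51.1 144.3]
scene knob_grip 0.65 [525.8  49.8 147. ]
scene glue 0.86 [487.5 362.1   8.9]
scene glue 0.68 [ 489.6 -392.5    2.4]
scene glue 0.28 [529.7  48.  145.1]
scene pad_ring 0.68 [629.3 406.9   2. ]
scene pad_ring 0.6 [ 4.913e+02 -3.951e+02 -2.000e-01]
scene calibrator 0.87 [ 622.5 -382.8    3.3]
side rod_tip 0.84 [ 4.876e+02 -5.022e+02 -4.000e-01]
side rod_tip 0.49 [ 493.8 -296.2    1. ]
side rod_collar 0.85 [ 492.8 -393.   107.6]
side rod_collar 0.69 [ 491.2 -500.8   83. ]
side stand_hole 0.97 [ 348.1 -422.   
[... 882 characters left out ...]
orce': array([-0.31154665, -0.36924471, -0.40860308]), 'moment': array([-0.01067851,  0.02214861,  0.01291414]), 'grip_force': 0.0, 'opening': 0.9985976935159241}
[[ 2.37088648e-01 -8.14048180e-01  5.30202351e-01  1.20509040e+03]
 [ 9.71389595e-01  2.06414390e-01 -1.17453623e-01 -2.17664557e+02]
 [-1.38284869e-02  5.42879968e-01  8.39696441e-01  1.26482791e+03]
 [ 0.00000000e+00  0.00000000e+00  0.00000000e+00  1.00000000e+00]] [[ 8.83191122e-01  3.05913825e-01 -3.55513957e-01  9.57613369e+01]
 [-4.68990851e-01  5.83444074e-01 -6.63053991e-01 -8.39500747e+02]
 [ 4.58512914e-03  7.52336191e-01  6.58763411e-01  8.83817302e+02]
 [ 0.00000000e+00  0.00000000e+00  0.00000000e+00  1.00000000e+00]]
```

View pics/scene0.png

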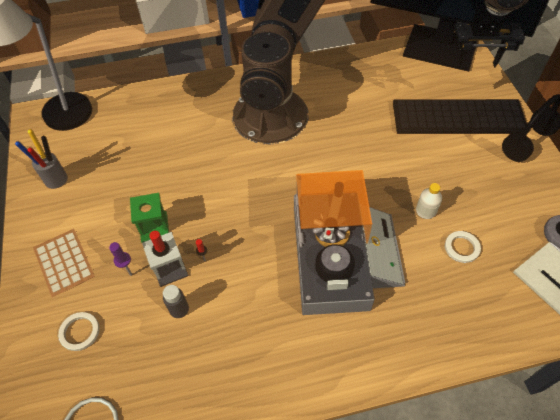

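View pics/side0.png

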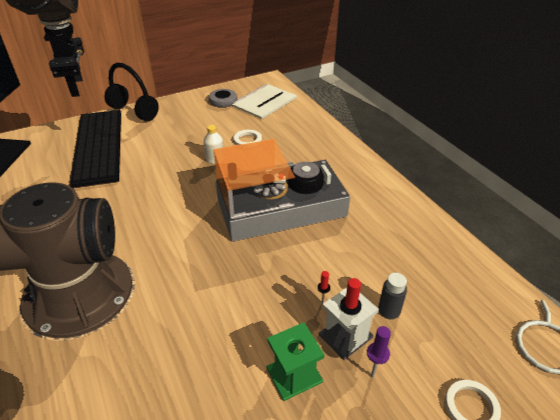

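The scene picture shows the red rod in the silver stand at about (160,245). The purple rod is at (118,255), a small red one at (200,247), the green stand at (148,215) and the jig at (335,240). The yellow-ringed hole side of the jig faces right, at about (378,242). The networks agree with this.

```bash
cat >> h.py <<'E'
def RT(yaw,tilt=0): return R.from_euler("z",yaw)*R.from_euler("x",np.pi)*R.from_euler("y",tilt)
def plan(pts,jaw):
    "pts: list of (pos, Rotation, nrows); prints rows from measured pose"
    s=env.state(); p=np.array(s["eef_pos"]); r=R.from_euler("xyz",s["tcp_rot"]); out=[]
    for P,Q,n in pts:
        P=np.array(P,float)
        for i in range(n):
            k=n-i
            d=r.inv().apply((P-p)/k)/250; a=(r.inv()*Q).as_rotvec()/k/np.pi
            row=np.round(np.r_[d,a],3); out.append([float(x) for x in row]+[jaw])
            p=p+r.apply(row[:3]*250); r=r*R.from_rotvec(row[3:]*np.pi)
    for i in range(0,len(out),5): print(out[i:i+5])
    print(np.round(p,1))
E
python3 -c "
from h import *
plan([((430,250,380),RT(np.pi/2),8)],1)
plan([((430,250,380),RT(np.pi/2),8),((491,-393,300),RT(np.pi/2),11)],1)"
```

```text
[[-0.176, -0.137, -0.073, 0.0, -0.0, 0.052, 1], [-0.196, -0.106, -0.073, 0.0, -0.0, 0.052, 1], [-0.21, -0.073, -0.073, 0.0, -0.0, 0.052, 1], [-0.219, -0.038, -0.073, 0.0, -0.0, 0.052, 1], [-0.223, -0.001, -0.073, 0.0, -0.0, 0.052, 1]]
[[-0.22, 0.035, -0.073, 0.0, -0.0, 0.053, 1], [-0.211, 0.07, -0.074, 0.0, -0.0, 0.052, 1], [-0.197, 0.104, -0.073, 0.0, -0.0, 0.053, 1]]
[429.9 250.1 379.9]
[[-0.176, -0.137, -0.073, 0.0, -0.0, 0.052, 1], [-0.196, -0.106, -0.073, 0.0, -0.0, 0.052, 1], [-0.21, -0.073, -0.073, 0.0, -0.0, 0.052, 1], [-0.219, -0.038, -0.073, 0.0, -0.0, 0.052, 1], [-0.223, -0.001, -0.073, 0.0, -0.0, 0.052, 1]]
[[-0.22, 0.035, -0.073, 0.0, -0.0, 0.053, 1], [-0.211, 0.07, -0.074, 0.0, -0.0, 0.052, 1], [-0.197, 0.104, -0.073, 0.0, -0.0, 0.053, 1], [-0.234, 0.022, 0.029, 0.0, -0.0, -0.0, 1], [-0.234, 0.023, 0.029, 0.0, -0.0, -0.0, 1]]
[[-0.234, 0.022, 0.029, 0.0, -0.0, -0.0, 1], [-0.234, 0.023, 0.029, 0.0, -0.0, -0.0, 1], [-0.234, 0.022, 0.029, 0.0, -0.0, -0.0, 1], [-0.234, 0.023, 0.029, 0.0, -0.0, -0.0, 1], [-0.234, 0.022, 0.029, 0.0, -0.0, -0.0, 1]]
[[-0.233, 0.023, 0.029, 0.0, -0.0, -0.0, 1], [-0.234, 0.022, 0.029, 0.0, -0.0, -0.0, 1], [-0.233, 0.023, 0.029, 0.0, -0.0, -0.0, 1], [-0.234, 0.022, 0.029, 0.0, -0.0, -0.0, 1]]
[ 490.9 -393.   300.1]
```

Call:
drive_tool(rows=[[[-0.176, -0.137, -0.073, 0, 0, 0.052, 1], [-0.196, -0.106, -0.073, 0, 0, 0.052, 1], [-0.21, -0.073, -0.073, 0, 0, 0.052, 1], [-0.219, -0.038, -0.073, 0, 0, 0.052, 1], [-0.223, -0.001, -0.073, 0, 0, 0.052, 1]]])

```text
t: 1.82
eef_pos: [329.6, 381.4, 325.7]
tcp_rot: [3.141, -0.0, 2.061]
ft_force: [0.7, 2.0, 0.7]
opening: 1.001
grip_force: 0.0
```

Call:
drive_tool(rows=[[[-0.22, 0.035, -0.073, 0, 0, 0.053, 1], [-0.211, 0.07, -0.074, 0, 0, 0.052, 1], [-0.197, 0.104, -0.073, 0, 0, 0.053, 1], [0, 0, 0, 0, 0, 0, 1]]])

```text
t: 2.33
eef_pos: [431.9, 247.7, 381.0]
tcp_rot: [3.139, -0.001, 1.563]
ft_force: [0.1, 0.1, -0.9]
opening: 0.998
grip_force: 0.0
```

```bash
python3 -c "
from h import *
p=look('wrist',['access_hole','jig','lever_axis','knob_grip','glue','pad_ring'],'w1')
print(p['pose'])
b=look('side',['access_hole','jig','knob_grip'])
b=look('scene',['access_hole','jig','knob_grip'])
print(env.state()['eef_pos'],env.state()['tcp_rot'])
plan([((491,-393,300),RT(np.pi/2),11)],1)"
```

```text
wrist access_hole 0.55 [578.8 161.5  51.2]
wrist jig 0.67 [579.1  64.5   1.8]
wrist knob_grip 0.48 [580.5 161.6  52.7]
wrist glue 0.85 [491.2 356.9   2.8]
wrist pad_ring 0.31 [577.5  67.6   0.9]
[[ 9.99973463e-01  7.24121628e-03 -7.99118361e-04  4.33841317e+02]
 [-6.85183312e-03  9.72084044e-01  2.34532862e-01  3.12037739e+02]
 [ 2.47511339e-03 -2.34521163e-01  9.72107863e-01  5.31420368e+02]
 [ 0.00000000e+00  0.00000000e+00  0.00000000e+00  1.00000000e+00]]
side jig 0.61 [579.   71.4  -0.8]
side knob_grip 0.21 [ 618.6 -386.6   -4.7]
scene access_hole 0.58 [572.3 167.1  54.4]
scene jig 0.97 [578.6  73.5   1.7]
scene knob_grip 0.69 [528.1  47.5 146.3]
[429.88631078 250.13699466 379.88668825] [ 3.14152644e+00 -4.39402073e-05  1.56984579e+00]
[[-0.234, 0.022, 0.029, 0.0, -0.0, -0.0, 1], [-0.234, 0.022, 0.029, 0.0, -0.0, -0.0, 1], [-0.234, 0.023, 0.029, 0.0, -0.0, -0.0, 1], [-0.234, 0.022, 0.029, 0.0, -0.0, -0.0, 1], [-0.234, 0.023, 0.029, 0.0, -0.0, -0.0, 1]]
[[-0.234, 0.022, 0.029, 0.0, -0.0, -0.0, 1], [-0.234, 0.023, 0.029, 0.0, -0.0, -0.0, 1], [-0.234, 0.022, 0.029, 0.0, -0.0, -0.0, 1], [-0.233, 0.023, 0.029, 0.0, -0.0, -0.0, 1], [-0.234, 0.022, 0.029, 0.0, -0.0, -0.0, 1]]
[[-0.233, 0.023, 0.029, 0.0, -0.0, -0.0, 1]]
[ 491.  -392.9  300.1]
```

Call:
drive_tool(rows=[[[-0.234, 0.022, 0.029, 0, 0, 0, 1], [-0.234, 0.022, 0.029, 0, 0, 0, 1], [-0.234, 0.023, 0.029, 0, 0, 0, 1], [-0.234, 0.022, 0.029, 0, 0, 0, 1], [-0.234, 0.023, 0.029, 0, 0, 0, 1]]])

```text
t: 3.7
eef_pos: [457.5, -44.4, 343.6]
tcp_rot: [3.141, -0.0, 1.57]
ft_force: [0.8, -0.1, -0.7]
opening: 0.997
grip_force: 0.0
```

Call:
drive_tool(rows=[[[-0.234, 0.022, 0.029, 0, 0, 0, 1], [-0.234, 0.022, 0.029, 0, 0, 0, 1], [-0.234, 0.023, 0.029, 0, 0, 0, 1], [-0.234, 0.022, 0.029, 0, 0, 0, 1], [-0.234, 0.023, 0.029, 0, 0, 0, 1]]])

```text
t: 4.32
eef_pos: [485.1, -337.1, 307.1]
tcp_rot: [3.141, 0.0, 1.569]
ft_force: [0.8, 0.1, 0.1]
opening: 1.002
grip_force: 0.0
```

Call:
drive_tool(rows=[[[-0.15, 0, 0, 0, 0, 0, 1], [0, 0, 0, 0, 0, 0, 1]]])

```text
t: 4.58
eef_pos: [484.7, -374.7, 306.4]
tcp_rot: [-3.141, -0.001, 1.567]
ft_force: [0.3, 0.3, 0.0]
opening: 1.0
grip_force: 0.0
```

View pics/w1.png

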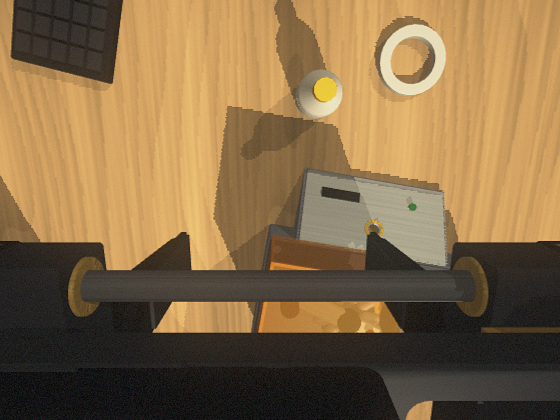

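```bash
python3 -c "
from h import *
p=look('wrist',['rod_collar','stand_hole','stand','rod'],'w2')
print(np.round(env.state()['eef_pos'],1),env.state()['tcp_rot'])
import pickle; pickle.dump(p,open('w2.pkl','wb'))
hsv=cv2.cvtColor(p['color'],cv2.COLOR_BGR2HSV)
m=(((hsv[...,0]<8)|(hsv[...,0]>172))&(hsv[...,1]>150)&(hsv[...,2]>80)).astype('uint8')
n,l,st,c=cv2.connectedComponentsWithStats(m)
for i in range(1,n):
  if st[i,4]>80: print(st[i],c[i].round(1))
for P in [(491,-393,182),(491,-393,114)]: print(px(p,P).round(1))
"
```

```text
wrist rod_collar 0.82 [ 548.9 -247.    14.8]
wrist rod_collar 0.71 [ 488.7 -501.8   84.1]
wrist stand_hole 0.74 [ 350.1 -422.4  109.1]
wrist stand 0.63 [ 3.501e+02 -4.248e+02 -2.000e-01]
wrist stand 0.61 [ 497.4 -396.     0.8]
wrist stand 0.45 [ 492.8 -396.1   25.3]
wrist rod 0.72 [ 506.7 -287.1   19.5]
wrist rod 0.63 [ 493.4 -396.7   23.6]
[ 485.4 -371.4  307.7] [3.14125490e+00 6.50641311e-05 1.57075011e+00]
[328  39  32  35 471] [343.8  55.3]
[274 200  28  43 855] [288.  223.4]
[283.1 226.9]
[282.1 208.3]
```

The wrist picture shows the hole ring at (374,228), and the panel's lower edge running from (305,170) to (443,192). The jig is therefore yawed a few degrees off -90. The rod handle is near x 494.5, y -394, so I'm going down to grasp it.

Call:
drive_tool(rows=[[[-0.09, 0.036, 0, 0, 0, 0, 1], [0, 0, 0.22, 0, 0, 0, 1], [0, 0, 0.22, 0, 0, 0, 1], [0, 0, 0.16, 0, 0, 0, 1], [0, 0, 0.047, 0, 0, 0, 1]]])

```text
t: 5.45
eef_pos: [493.9, -393.7, 143.9]
tcp_rot: [-3.139, -0.002, 1.571]
ft_force: [0.6, 1.2, 0.8]
opening: 1.002
grip_force: 0.0
```

Call:
drive_tool(rows=[[[0, 0, 0, 0, 0, 0, 0.4], [0, 0, 0, 0, 0, 0, 0.2], [0, 0, 0, 0, 0, 0, 0], [0, 0, 0, 0, 0, 0, 0], [0, 0, 0, 0, 0, 0, 0]]])

```text
t: 6.08
eef_pos: [494.2, -395.1, 145.9]
tcp_rot: [3.141, 0.0, 1.57]
ft_force: [-0.1, 0.2, 0.1]
opening: 0.527
grip_force: 0.0
```

```bash
python3 -c "
from h import *
s=env.state(); print(s)
p=look('scene',['jig','access_hole']);look('side',['jig'])
import pickle
# fit jig yaw from w1
"
```

```text
{'t': 6.075, 'joints': array([-7.78743441e-01,  5.94891755e-01,  1.62873025e+00,  1.26272174e-04,
        9.17524383e-01, -7.77559904e-01]), 'qvel': array([ 0.00037348,  0.00372127,  0.00201176,  0.00020284, -0.0013064 ,
        0.00097277]), 'tau': array([ 2.09832145e-02, -6.47406864e+01, -2.25160575e+01,  2.72702915e-02,
        8.62347102e-02,  2.57732827e-04]), 'eef_pos': array([ 494.21924169, -395.06660712,  145.93464169]), 'tcp_rot': array([3.14120426e+00, 2.41593077e-04, 1.56953602e+00]), 'ft_force': array([-0.05462127,  0.2121161 ,  0.07523221]), 'moment': array([-0.1476505 ,  0.08985079,  0.00652048]), 'grip_force': 0.0, 'opening': 0.5268128265836082}
scene jig 0.75 [579.3  73.6   1.7]
scene access_hole 0.89 [573.  166.7  53.2]
side jig 0.93 [578.8  68.1   3. ]
side jig 0.66 [631.3 413.3  -0. ]
```

Call:
drive_tool(rows=[[[0, 0, 0, 0, 0, 0, 0], [0, 0, 0, 0, 0, 0, 0], [0, 0, 0, 0, 0, 0, 0], [0, 0, 0, 0, 0, 0, 0], [0, 0, 0, 0, 0, 0, 0]]])

```text
t: 6.95
eef_pos: [494.2, -395.0, 145.5]
tcp_rot: [3.142, -0.0, 1.57]
ft_force: [-0.5, -0.2, 0.0]
opening: 0.268
grip_force: 30.0
```

```bash
cat > m.py <<'E'
from h import *
s=env.state(); print(s['grip_force'],s['opening'],s['ft_force'])
K=None
W=np.array([[9.99973463e-01,7.24121628e-03,-7.99118361e-04,4.33841317e+02],[-6.85183312e-03,9.72084044e-01,2.34532862e-01,3.12037739e+02],[2.47511339e-03,-2.34521163e-01,9.72107863e-01,5.31420368e+02],[0,0,0,1]])
Kw=np.array(env.read_camera('wrist')['camera_matrix'])
def ray(T,K,uv,z):
    d=np.linalg.inv(K)@np.r_[uv,1]; d=T[:3,:3]@np.array([d[0],-d[1],-d[2]]); o=T[:3,3]; return o+d*(z-o[2])/d[2]
a,b=ray(W,Kw,(305,170),8),ray(W,Kw,(443,192),8); print("edge",a,b,np.degrees(np.arctan2(*(b-a)[1::-1])),np.linalg.norm(b-a))
def ring(img):
    h=cv2.cvtColor(img,cv2.COLOR_BGR2HSV); return ((h[...,0]>18)&(h[...,0]<34)&(h[...,1]>110)&(h[...,2]>90)).astype('uint8')
im=cv2.imread('pics/w1.png'); m=ring(im); m[:205]=0;m[250:]=0;m[:,:340]=0;m[:,410:]=0
ys,xs=np.nonzero(m); print(xs.min(),xs.max(),ys.min(),ys.max(),len(xs)); 
print("hole w1",ray(W,Kw,(374,228),53))
p=env.read_camera('scene'); K=np.array(p['camera_matrix']); T=np.array(p['pose'])
u=px(p,(573,164,53)); print(u)
x0,y0=int(u[0])-12,int(u[1])-12
m=ring(p['color'])[y0:y0+25,x0:x0+25]; print(m)
c=p['color'][y0-60:y0+90,x0-110:x0+60]
A=cv2.resize(c,None,fx=4,fy=4,interpolation=cv2.INTER_CUBIC); B=cv2.resize(im[195:255,330:420],None,fx=5,fy=5,interpolation=cv2.INTER_CUBIC)
cv2.imwrite('pics/c1.png',A[:600,:700]); cv2.imwrite('pics/c2.png',B)
print(x0,y0)
E
python3 m.py
```

```text
30.000030398368835 0.2679979411637691 [-0.47238417 -0.21856598  0.03941474]
edge [477.52400178 247.49319607   8.        ] [698.58470557 210.71305037   8.        ] -9.446357184532166 224.09956242696603
365 383 220 236 129
hole w1 [578.28316239 165.27866037  53.        ]
[373.90463057 240.33785558]
[[0 0 0 0 0 0 0 0 0 0 0 0 0 0 0 0 0 0 0 0 0 0 0 0 0]
 [0 0 0 0 0 0 0 0 0 0 0 0 0 0 0 0 0 0 0 0 0 0 0 0 0]
 [0 0 0 0 0 0 0 0 0 0 0 0 0 0 0 0 0 0 0 0 0 0 0 0 0]
 [0 0 0 0 0 0 0 0 0 0 0 0 0 0 0 0 0 0 0 0 0 0 0 0 0]
 [0 0 0 0 0 0 0 0 0 0 0 0 0 0 0 0 0 0 0 0 0 0 0 0 0]
 [0 0 0 0 0 0 0 0 0 0 0 0 0 0 0 0 0 0 0 0 0 0 0 0 0]
 [0 0 0 0 0 0 0 0 0 0 0 0 0 0 0 0 0 0 0 0 0 0 0 0 0]
 [0 0 0 0 0 0 0 0 0 0 0 0 0 0 0 0 0 0 0 0 0 0 0 0 0]
 [0 0 0 0 0 0 0 0 0 0 0 0 1 1 1 0 0 0 0 0 0 0 0 0 0]
 [0 0 0 0 0 0 0 0 0 0 0 1 1 1 1 1 0 0 0 0 0 0 0 0 0]
 [0 0 0 0 0 0 0 0 0 0 1 1 1 0 0 1 1 0 0 0 0 0 0 0 0]
 [0 0 0 0 0 0 0 0 0 0 0 1 1 0 0 0 1 1 0 0 0 0 0 0 0]
 [0 0 0 0 0 0 0 0 0 0 0 1 0 0 0 0 0 1 0 0 0 0 0 0 0]
 [0 0 0 0 0 0 0 0 0 0 0 1 1 0 0 0 0 1 1 0 0 0 0 0 0]
 [0 0 0 0 0 0 0 0 0 0 0 1 1 1 0 0 0 0 1 0 0 0 0 0 0]
 [0 0 0 0 0 0 0 0 0 0 0 0 1 1 0 0 0 0 1 0 0 0 0 0 0]
 [0 0 0 0 0 0 0 0 0 0 0 0 0 1 1 1 1 1 1 0 0 0 0 0 0]
 [0 0 0 0 0 0 0 0 0 0 0 0 0 0 1 1 1 1 0 0 0 0 0 0 0]
 [0 0 0 0 0 0 0 0 0 0 0 0 0 0 0 0 0 0 0 0 0 0 0 0 0]
 [0 0 0 0 0 0 0 0 0 0 0 0 0 0 0 0 0 0 0 0 0 0 0 0 0]
 [0 0 0 0 0 0 0 0 0 0 0 0 0 0 0 0 0 0 0 0 0 0 0 0 0]
 [0 0 0 0 0 0 0 0 0 0 0 0 0 0 0 0 0 0 0 0 0 0 0 0 0]
 [0 0 0 0 0 0 0 0 0 0 0 0 0 0 0 0 0 0 0 0 0 0 0 0 0]
 [0 0 0 0 0 0 0 0 0 0 0 0 0 0 0 0 0 0 0 0 0 0 0 0 0]
 [0 0 0 0 0 0 0 0 0 0 0 0 0 0 0 0 0 0 0 0 0 0 0 0 0]]
361 228
```

The hole is at about (576,166,53) and the jig yaw is about -99.4°. The grip force is 30 N. Next I lift and carry.

```bash
cat >> h.py <<'E'
H=np.array([576,166,53.]); YAW=np.radians(80.6); Q=RT(YAW,np.radians(-35)); N=-Q.apply([0,0,1]); L=123.9
E
python3 -c "
from h import *
print(N)
D=RT(np.pi/2)
plan([((494.5,-395,240),D,3),((494.5,-395,340),D,2),((590,275,345),RT(YAW),13),(H+N*(L+60)+[0,0,40],Q,5)],0)"
```

```text
[0.09367992 0.56587454 0.81915204]
[[-0.0, 0.0, -0.126, 0.0, -0.0, -0.0, 0], [-0.0, 0.001, -0.126, 0.0, -0.0, -0.0, 0], [-0.0, 0.0, -0.126, 0.0, -0.0, -0.0, 0], [0.0, 0.0, -0.2, 0.0, -0.0, -0.0, 0], [0.0, 0.0, -0.2, 0.0, -0.0, -0.0, 0]]
[[0.206, 0.029, -0.001, 0.0, -0.0, 0.004, 0], [0.207, 0.027, -0.002, 0.0, -0.0, 0.004, 0], [0.207, 0.024, -0.001, 0.0, -0.0, 0.004, 0], [0.207, 0.021, -0.002, 0.0, -0.0, 0.004, 0], [0.207, 0.019, -0.001, 0.0, -0.0, 0.004, 0]]
[[0.208, 0.016, -0.002, 0.0, -0.0, 0.004, 0], [0.208, 0.014, -0.001, 0.0, -0.0, 0.004, 0], [0.208, 0.011, -0.002, 0.0, -0.0, 0.004, 0], [0.208, 0.008, -0.001, 0.0, -0.0, 0.004, 0], [0.208, 0.006, -0.002, 0.0, -0.0, 0.004, 0]]
[[0.208, 0.003, -0.001, 0.0, -0.0, 0.004, 0], [0.208, 0.0, -0.002, 0.0, -0.0, 0.004, 0], [0.208, -0.002, -0.001, 0.0, -0.0, 0.004, 0], [-0.003, 0.003, 0.081, -0.0, -0.039, -0.0, 0], [0.006, 0.003, 0.081, -0.0, -0.039, -0.0, 0]]
[[0.016, 0.003, 0.079, -0.0, -0.039, -0.0, 0], [0.026, 0.003, 0.077, -0.0, -0.039, -0.0, 0], [0.036, 0.004, 0.073, -0.0, -0.038, -0.0, 0]]
[593.3 270.2 243.6]
```

Call:
drive_tool(rows=[[[0, 0, -0.126, 0, 0, 0, 0], [0, 0.001, -0.126, 0, 0, 0, 0], [0, 0, -0.126, 0, 0, 0, 0], [0, 0, -0.2, 0, 0, 0, 0], [0, 0, -0.2, 0, 0, 0, 0]]])

```text
t: 7.68
eef_pos: [494.3, -394.8, 341.5]
tcp_rot: [-3.141, -0.0, 1.57]
ft_force: [-0.3, -0.2, -1.9]
opening: 0.269
grip_force: 30.0
```

Call:
drive_tool(rows=[[[0.206, 0.029, -0.001, 0, 0, 0.004, 0], [0.207, 0.027, -0.002, 0, 0, 0.004, 0], [0.207, 0.024, -0.001, 0, 0, 0.004, 0], [0.207, 0.021, -0.002, 0, 0, 0.004, 0], [0.207, 0.019, -0.001, 0, 0, 0.004, 0]]])

```text
t: 8.3
eef_pos: [531.2, -135.6, 341.9]
tcp_rot: [3.141, -0.0, 1.506]
ft_force: [1.8, -0.7, -0.5]
opening: 0.268
grip_force: 30.0
```

Call:
drive_tool(rows=[[[0.208, 0.016, -0.002, 0, 0, 0.004, 0], [0.208, 0.014, -0.001, 0, 0, 0.004, 0], [0.208, 0.011, -0.002, 0, 0, 0.004, 0], [0.208, 0.008, -0.001, 0, 0, 0.004, 0], [0.208, 0.006, -0.002, 0, 0, 0.004, 0]]])

```text
t: 8.93
eef_pos: [568.0, 122.2, 344.0]
tcp_rot: [3.141, -0.0, 1.444]
ft_force: [0.9, -0.8, 0.0]
opening: 0.271
grip_force: 30.0
```

Call:
drive_tool(rows=[[[0.208, 0.003, -0.001, 0, 0, 0.004, 0], [0.208, 0, -0.002, 0, 0, 0.004, 0], [0.208, -0.002, -0.001, 0, 0, 0.004, 0], [-0.003, 0.003, 0.081, 0, -0.039, 0, 0], [0.006, 0.003, 0.081, 0, -0.039, 0, 0]]])

```text
t: 9.55
eef_pos: [591.1, 273.4, 304.1]
tcp_rot: [3.141, 0.249, 1.407]
ft_force: [0.9, 0.4, -1.0]
opening: 0.268
grip_force: 30.0
```

Call:
drive_tool(rows=[[[0.016, 0.003, 0.079, 0, -0.039, 0, 0], [0.026, 0.003, 0.077, 0, -0.039, 0, 0], [0.036, 0.004, 0.073, 0, -0.038, 0, 0], [0, 0, 0, 0, 0, 0, 0]]])

```text
t: 10.05
eef_pos: [592.6, 271.0, 240.7]
tcp_rot: [-3.136, 0.611, 1.411]
ft_force: [-0.1, -0.0, -0.2]
opening: 0.268
grip_force: 30.0
```

```bash
cat > v.py <<'E'
from h import *
import sys
s=env.state(); e=np.array(s['eef_pos']); r=R.from_euler('xyz',s['tcp_rot']); z=r.apply([0,0,1])
print(s['t'],e.round(1),s['tcp_rot'],s['opening'],'tilt',z.round(3))
t=e+L*z; print('tip pred',t.round(1),'above hole frame',Q.inv().apply(t-H).round(1))
tag=sys.argv[1]; ims=[]
for cam in ('scene','wrist'):
    p=look(cam,['rod_tip','rod_collar','access_hole'])
    cv2.imwrite(f'pics/{tag}_{cam}.png',p['color'])
    for nm,P in (('tip',t),('collar',e+(L-85)*z),('hole',H)): print(nm,px(p,P).round(1))
    u=px(p,(t+H)/2); x,y=[int(max(0,v)) for v in (u[0]-50,u[1]-50)]; print('crop',cam,x,y)
    c=p['color'][y:y+100,x:x+75]; ims.append(cv2.resize(c,(390,520),interpolation=cv2.INTER_CUBIC) if c.shape[:2]==(100,75) else cv2.resize(p['color'],(390,292)))
hh=max(i.shape[0] for i in ims); ims=[cv2.copyMakeBorder(i,0,hh-i.shape[0],0,5,0) for i in ims]
cv2.imwrite(f'pics/{tag}.png',np.hstack(ims))
E
python3 v.py v1
```

```text
10.05 [592.6 271.  240.7] [-3.1364258   0.61146799  1.41067227] 0.2682122675244953 tilt [-0.097 -0.566 -0.819]
tip pred [580.6 200.9 139.2] above hole frame [-20.6  -1.1 -90.8]
scene rod_tip 0.86 [ 512.7 -504.9   36.5]
scene rod_tip 0.74 [ 508.3 -280.    23. ]
scene rod_tip 0.65 [580.7 199.3 143.9]
scene rod_collar 0.64 [ 547.1 -243.3   13.6]
scene rod_collar 0.58 [586.6 253.7 213.2]
scene rod_collar 0.55 [ 594.4 -522.3   21.9]
scene access_hole 0.88 [574.2 166.4  55.6]
tip [392.8 222.9]
collar [417.  206.5]
hole [375.  241.1]
crop scene 333 182
wrist rod_tip 0.91 [583.  199.8 142.9]
wrist rod_collar 0.68 [588.8 247.2 214.5]
wrist access_hole 0.7 [579.6 161.9  54.2]
wrist access_hole 0.24 [ 493.1 -397.1    1.5]
tip [273.3 203.3]
collar [272.1 233.6]
hole [275.2 167.3]
crop wrist 224 132
```

View pics/v1_scene.png

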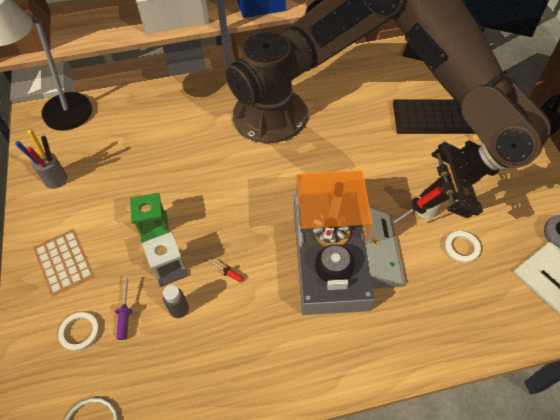

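View pics/v1.png

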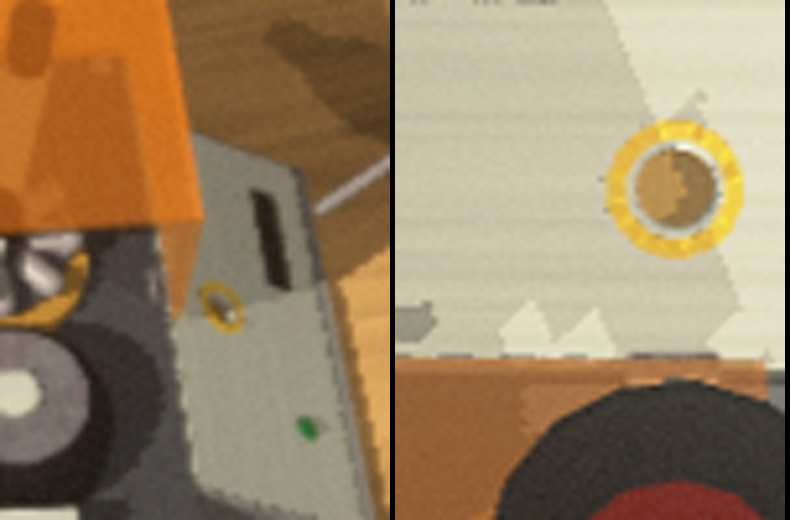

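The scene picture shows both loose look-alike rods lying down on the bench. They were balanced on their tips and fell on their own, and I'm leaving them. The rod is held with its tip near (394,222), and the ring is at (375.7,240.8). I'm moving the tip close to the hole.

```bash
sed -i 's/L=123.9/L=122.0/' h.py; python3 -c "
from h import *
plan([(H+N*(L+50),Q,2),(H+N*(L+12),Q,2)],0)"
```

```text
[[0.047, -0.001, 0.091, 0.0, -0.001, -0.0, 0], [0.048, -0.0, 0.091, 0.0, -0.0, -0.001, 0], [-0.0, -0.0, 0.076, 0.0, -0.0, 0.0, 0], [-0.0, -0.0, 0.076, 0.0, -0.0, 0.0, 0]]
[588.6 241.9 162.7]
```

Call:
drive_tool(rows=[[[0.047, -0.001, 0.091, 0, -0.001, 0, 0], [0.048, 0, 0.091, 0, 0, -0.001, 0], [0, 0, 0.076, 0, 0, 0, 0], [0, 0, 0.076, 0, 0, 0, 0], [0, 0, 0, 0, 0, 0, 0]]])

```text
t: 11.08
eef_pos: [588.1, 241.4, 161.3]
tcp_rot: [-3.138, 0.613, 1.41]
ft_force: [0.1, -0.1, -0.3]
opening: 0.273
grip_force: 30.0
```

```bash
sed -i "s/\[int(max(0,v)) for v in (u\[0\]-50,u\[1\]-50)\]/[int(max(0,v)) for v in (u[0]-37,u[1]-50)]/" v.py; python3 v.py v2
```

```text
11.075 [588.1 241.4 161.3] [-3.13795033  0.61300156  1.4099251 ] 0.27316527901161824 tilt [-0.096 -0.567 -0.818]
tip pred [576.4 172.1  61.5] above hole frame [  0.2  -0.6 -10.5]
scene rod_tip 0.7 [ 510.4 -503.1   37.5]
scene rod_tip 0.56 [578.4 171.   65. ]
scene rod_tip 0.53 [ 505.2 -278.2   23.6]
scene rod_collar 0.79 [587.  224.8 133.5]
scene rod_collar 0.64 [ 547.2 -243.9   11.1]
scene rod_collar 0.61 [ 595.6 -518.4   24.5]
scene access_hole 0.76 [571.9 163.7  54.3]
tip [377.6 239.2]
collar [400.  224.3]
hole [375.  241.1]
crop scene 339 190
wrist rod_tip 0.7 [580.1 174.6  59.6]
wrist rod_collar 0.97 [585.9 219.6 129.1]
wrist rod_collar 0.48 [ 545.9 -245.4   13.5]
wrist access_hole 0.81 [580.  165.2  52.4]
tip [274.4 207.9]
collar [273.5 240.9]
hole [275.2 205.3]
crop wrist 237 156
```

View pics/v2.png

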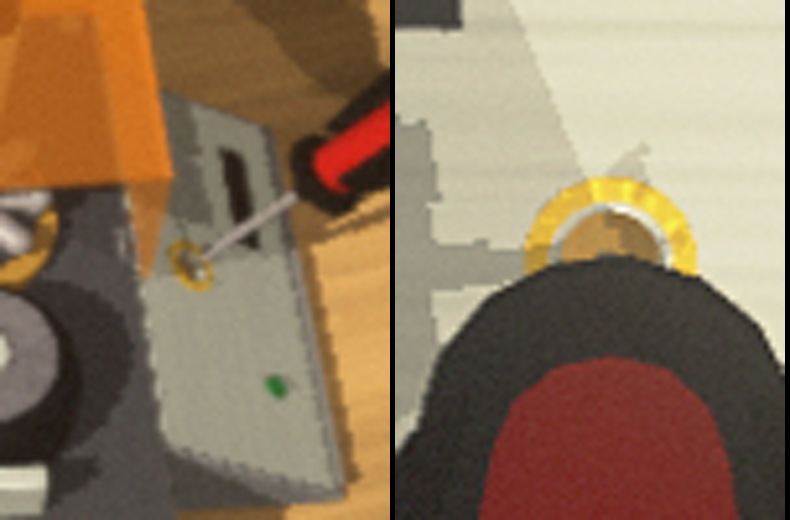

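In both views the tip lines up with the ring: ring centre at wrist-crop x≈612 against rod axis at ≈610, and the rod axis in the scene view runs into the ring centre. I'm inserting it.

Call:
drive_tool(rows=[[[0, 0, 0.04, 0, 0, 0, 0], [0, 0, 0.03, 0, 0, 0, 0], [0, 0, 0, 0, 0, 0, 0]]])

```text
t: 11.85
eef_pos: [586.4, 231.6, 146.6]
tcp_rot: [-3.138, 0.613, 1.41]
ft_force: [-0.1, -0.9, -1.3]
opening: 0.269
grip_force: 30.0
```

Call:
drive_tool(rows=[[[0, 0, 0.02, 0, 0, 0, 0], [0, 0, 0.02, 0, 0, 0, 0], [0, 0, 0, 0, 0, 0, 0]]])

```text
t: 12.22
eef_pos: [585.9, 226.6, 139.2]
tcp_rot: [-3.14, 0.612, 1.41]
ft_force: [-0.1, 3.0, 3.7]
opening: 0.272
grip_force: 30.0
```

Call:
drive_tool(rows=[[[0, 0, 0.02, 0, 0, 0, 0], [0, 0, 0.01, 0, 0, 0, 0], [0, 0, 0, 0, 0, 0, 0]]])

```text
t: 12.6
eef_pos: [585.2, 222.4, 133.2]
tcp_rot: [-3.14, 0.612, 1.41]
ft_force: [-0.1, 4.9, 6.7]
opening: 0.269
grip_force: 30.0
```

```bash
python3 v.py v3|grep -v 'net\|crop'; python3 -c "
from h import *
s=env.state(); print(s['ft_force'], Q.inv().apply(s['ft_force']))"
```

```text
12.6 [585.2 222.4 133.2] [-3.14024032  0.61196001  1.40979071] 0.2689041033617145 tilt [-0.093 -0.567 -0.819]
tip pred [573.8 153.3  33.4] above hole frame [ 0.7 -0.1 23.5]
scene rod_tip 0.8 [575.5 153.5  40.5]
scene rod_tip 0.74 [ 511.7 -501.6   36.7]
scene rod_tip 0.62 [ 506.  -282.1   24.2]
scene rod_collar 0.62 [583.6 207.1 102.6]
scene rod_collar 0.58 [ 546.8 -242.6   12.4]
scene rod_collar 0.58 [ 597.  -523.    21.5]
scene access_hole 0.67 [573.1 165.1  51.3]
tip [369.4 245. ]
collar [391.  230.5]
hole [375.  241.1]
wrist rod_collar 0.67 [585.8 201.   98.4]
wrist access_hole 0.71 [577.9 162.5  50.9]
tip [275.2 207.8]
collar [274.3 241.3]
hole [275.2 215.8]
[0.61452115 5.95129263 6.76558544] [ 1.01118829 -0.36573113 -8.96729644]
```

```bash
cat > g.py <<'E'
from h import *
p=env.read_camera('scene')
for i in (cv2.imread('pics/scene0.png'),p['color']):
    h=cv2.cvtColor(i,cv2.COLOR_BGR2HSV); m=((h[...,0]>4)&(h[...,0]<16)&(h[...,1]>190)&(h[...,2]>120)).astype('uint8'); m[:,:230]=0
    n,l,st,c=cv2.connectedComponentsWithStats(m); k=1+st[1:,4].argmax(); print(st[k],c[k])
E
python3 g.py
```

```text
[ 297  170   75   59 3682] [333.08365019 198.86366105]
[ 262  154   44   58 1853] [282.97571506 180.22719914]
```

The guard has sprung open: the orange blob moved from (333,199) to (283,180). I'm withdrawing and taking the rod home, high over the open guard.

```bash
python3 -c "
from h import *
D=RT(np.pi/2)
plan([(H+N*(L+60),Q,3),((588,262,430),RT(YAW),6),((494.2,-395,430),D,13),((494.2,-395,260),D,4)],0)"
```

```text
[[-0.001, 0.0, -0.111, 0.0, 0.0, 0.0, 0], [-0.001, 0.0, -0.111, 0.0, 0.0, 0.0, 0], [-0.002, 0.001, -0.111, 0.0, 0.0, 0.001, 0], [-0.091, -0.002, -0.121, 0.0, 0.032, -0.0, 0], [-0.079, -0.003, -0.13, 0.0, 0.033, -0.0, 0]]
[[-0.065, -0.002, -0.138, 0.0, 0.032, -0.0, 0], [-0.051, -0.003, -0.143, 0.0, 0.033, -0.0, 0], [-0.036, -0.002, -0.148, 0.0, 0.032, -0.0, 0], [-0.02, -0.003, -0.151, 0.0, 0.033, -0.0, 0], [-0.204, 0.005, -0.0, 0.0, -0.0, -0.004, 0]]
[[-0.204, 0.002, -0.0, 0.0, -0.0, -0.004, 0], [-0.204, -0.001, -0.0, 0.0, -0.0, -0.004, 0], [-0.204, -0.003, -0.0, 0.0, -0.0, -0.004, 0], [-0.204, -0.006, -0.0, 0.0, -0.0, -0.004, 0], [-0.204, -0.008, -0.0, 0.0, -0.0, -0.004, 0]]
[[-0.204, -0.011, -0.0, 0.0, -0.0, -0.004, 0], [-0.204, -0.013, -0.0, 0.0, -0.0, -0.004, 0], [-0.204, -0.016, -0.0, 0.0, -0.0, -0.004, 0], [-0.203, -0.018, -0.0, 0.0, -0.0, -0.004, 0], [-0.203, -0.021, -0.001, 0.0, -0.0, -0.004, 0]]
[[-0.203, -0.024, -0.0, 0.0, -0.0, -0.004, 0], [-0.203, -0.026, -0.001, 0.0, -0.0, -0.004, 0], [-0.0, -0.0, 0.17, 0.0, -0.0, -0.0, 0], [-0.0, -0.0, 0.17, 0.0, -0.0, -0.0, 0], [-0.0, -0.0, 0.17, 0.0, -0.0, -0.0, 0]]
[[-0.001, -0.001, 0.17, 0.0, -0.0, -0.0, 0]]
[ 494.1 -395.1  260.1]
```

Call:
drive_tool(rows=[[[-0.001, 0, -0.111, 0, 0, 0, 0], [-0.001, 0, -0.111, 0, 0, 0, 0], [-0.002, 0.001, -0.111, 0, 0, 0.001, 0], [-0.091, -0.002, -0.121, 0, 0.032, 0, 0], [-0.079, -0.003, -0.13, 0, 0.033, 0, 0]]])

```text
t: 13.68
eef_pos: [591.2, 266.4, 277.4]
tcp_rot: [-3.14, 0.406, 1.408]
ft_force: [0.9, 0.2, -0.7]
opening: 0.269
grip_force: 30.0
```

Call:
drive_tool(rows=[[[-0.065, -0.002, -0.138, 0, 0.032, 0, 0], [-0.051, -0.003, -0.143, 0, 0.033, 0, 0], [-0.036, -0.002, -0.148, 0, 0.032, 0, 0], [-0.02, -0.003, -0.151, 0, 0.033, 0, 0], [-0.204, 0.005, 0, 0, 0, -0.004, 0]]])

```text
t: 14.3
eef_pos: [581.1, 211.4, 431.8]
tcp_rot: [3.138, -0.003, 1.42]
ft_force: [0.1, -0.6, -1.8]
opening: 0.272
grip_force: 30.0
```

Call:
drive_tool(rows=[[[-0.204, 0.002, 0, 0, 0, -0.004, 0], [-0.204, -0.001, 0, 0, 0, -0.004, 0], [-0.204, -0.003, 0, 0, 0, -0.004, 0], [-0.204, -0.006, 0, 0, 0, -0.004, 0], [-0.204, -0.008, 0, 0, 0, -0.004, 0]]])

```text
t: 14.92
eef_pos: [544.0, -43.0, 429.0]
tcp_rot: [-3.14, 0.0, 1.482]
ft_force: [0.6, 0.0, -0.7]
opening: 0.272
grip_force: 30.0
```

Call:
drive_tool(rows=[[[-0.204, -0.011, 0, 0, 0, -0.004, 0], [-0.204, -0.013, 0, 0, 0, -0.004, 0], [-0.204, -0.016, 0, 0, 0, -0.004, 0], [-0.203, -0.018, 0, 0, 0, -0.004, 0], [-0.203, -0.021, -0.001, 0, 0, -0.004, 0]]])

```text
t: 15.55
eef_pos: [507.9, -295.7, 429.2]
tcp_rot: [-3.14, -0.001, 1.544]
ft_force: [0.1, -0.3, -0.3]
opening: 0.27
grip_force: 30.0
```

Call:
drive_tool(rows=[[[-0.203, -0.024, 0, 0, 0, -0.004, 0], [-0.203, -0.026, -0.001, 0, 0, -0.004, 0], [0, 0, 0.17, 0, 0, 0, 0], [0, 0, 0.17, 0, 0, 0, 0], [0, 0, 0.17, 0, 0, 0, 0]]])

```text
t: 16.18
eef_pos: [493.5, -395.2, 300.6]
tcp_rot: [-3.14, -0.001, 1.569]
ft_force: [-0.1, -0.1, -0.9]
opening: 0.269
grip_force: 30.0
```

Call:
drive_tool(rows=[[[-0.001, -0.001, 0.17, 0, 0, 0, 0], [0, 0, 0, 0, 0, 0, 0]]])

```text
t: 16.42
eef_pos: [492.8, -394.7, 257.0]
tcp_rot: [-3.137, -0.005, 1.569]
ft_force: [-0.2, 0.5, -0.1]
opening: 0.271
grip_force: 30.0
```

```bash
python3 -c "
from h import *
s=env.state();print(s['eef_pos'].round(1),s['tcp_rot'])
D=RT(np.pi/2)
for c in ('scene','side'): p=look(c,['rod_tip','rod_collar','stand_hole']); print(px(p,(494.2,-395,138)),px(p,(494.2,-395,107)))
cv2.imwrite('pics/s3.png',cv2.resize(p['color'][230:380,250:450],(800,600)))
plan([((494.2,-395,230),D,1),((494.2,-395,165),D,3),((494.2,-395,147.5),D,2)],0)"
```

```text
[ 492.8 -394.7  257. ] [-3.13670014 -0.00452738  1.56920208]
scene rod_tip 0.77 [ 513.9 -503.6   39.1]
scene rod_tip 0.74 [ 506.9 -279.2   24.5]
scene rod_tip 0.61 [ 491.4 -393.6  138.1]
scene rod_tip 0.53 [486.1 360.3   4.5]
scene rod_collar 0.75 [ 594.5 -520.9   24.4]
scene rod_collar 0.68 [ 544.9 -241.3   11.2]
scene rod_collar 0.45 [ 492.  -390.6  221.3]
scene stand_hole 0.93 [ 353.1 -420.9  111.1]
scene stand_hole 0.82 [ 490.5 -395.5  109. ]
[157.66193766 244.09293087] [160.34925114 250.07972857]
side rod_tip 0.95 [ 493.4 -396.3  137.6]
side rod_tip 0.95 [ 515.8 -507.6   32.2]
side rod_tip 0.54 [ 505.7 -284.7   22.1]
side rod_collar 0.98 [ 599.4 -521.    23.5]
side rod_collar 0.6 [ 494.7 -392.9  220.8]
side rod_collar 0.47 [ 547.1 -239.9   14. ]
side stand_hole 0.94 [ 352.5 -422.9  109.2]
side stand_hole 0.62 [ 495.3 -394.7  107.8]
[352.44914667 296.82184143] [350.86193046 306.35363806]
[[0.002, 0.0, 0.125, 0.0, 0.0, -0.0, 0], [0.0, -0.0, 0.087, 0.0, 0.0, -0.0, 0], [0.0, -0.0, 0.086, 0.0, 0.0, -0.0, 0], [0.0, -0.0, 0.087, 0.0, 0.0, -0.0, 0], [0.0, -0.0, 0.035, 0.0, 0.0, -0.0, 0]]
[[0.0, -0.0, 0.035, 0.0, 0.0, -0.0, 0]]
[ 494.3 -395.1  147.5]
```

View pics/s3.png

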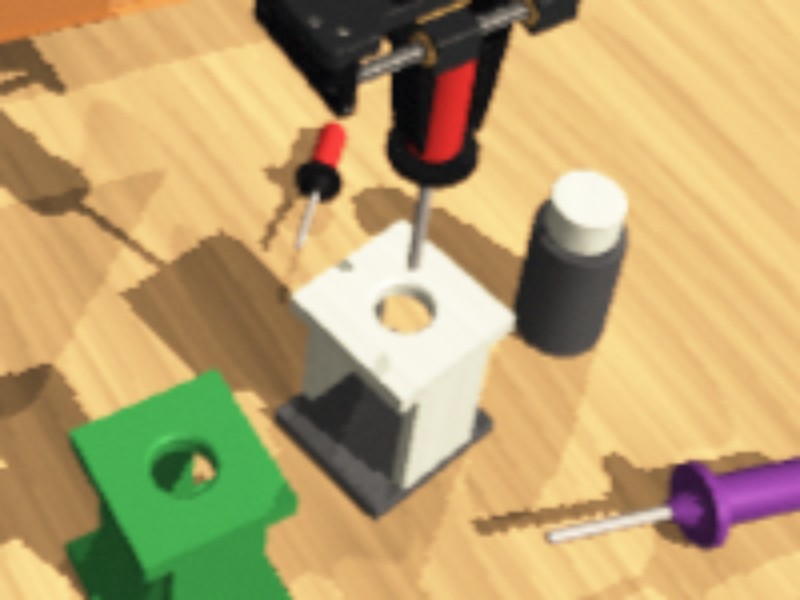

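The tip is at crop (415,267), directly above the hole mouth at (406,310), which matches the projections. I'm lowering it.

Call:
drive_tool(rows=[[[0, 0, 0.1, 0, 0, 0, 0], [0, 0, 0.1, 0, 0, 0, 0], [0, 0, 0.08, 0, 0, 0, 0], [0, 0, 0.05, 0, 0, 0, 0], [0, 0, 0, 0, 0, 0, 0]]])

```text
t: 17.45
eef_pos: [493.9, -395.3, 177.3]
tcp_rot: [-3.141, -0.001, 1.57]
ft_force: [-0.4, -0.0, -0.8]
opening: 0.271
grip_force: 30.0
```

Call:
drive_tool(rows=[[[0, 0, 0.04, 0, 0, 0, 0], [0, 0, 0.04, 0, 0, 0, 0], [0, 0, 0.03, 0, 0, 0, 0], [0, 0, 0.01, 0, 0, 0, 0], [0, 0, 0, 0, 0, 0, 0]]])

```text
t: 18.08
eef_pos: [494.0, -395.4, 147.5]
tcp_rot: [-3.142, -0.0, 1.57]
ft_force: [0.4, -0.1, -0.6]
opening: 0.268
grip_force: 30.0
```

Call:
drive_tool(rows=[[[0, 0, 0.006, 0, 0, 0, 0], [0, 0, 0, 0, 0, 0, 0]]])

```text
t: 18.32
eef_pos: [494.0, -395.4, 146.2]
tcp_rot: [3.141, 0.0, 1.57]
ft_force: [0.4, -0.2, -1.4]
opening: 0.271
grip_force: 30.0
```

Call:
drive_tool(rows=[[[0, 0, 0, 0, 0, 0, 0.35], [0, 0, 0, 0, 0, 0, 0.6], [0, 0, 0, 0, 0, 0, 1], [0, 0, 0, 0, 0, 0, 1], [0, 0, 0, 0, 0, 0, 1]]])

```text
t: 18.95
eef_pos: [494.0, -395.3, 146.1]
tcp_rot: [3.142, -0.0, 1.57]
ft_force: [-0.5, 0.1, -0.3]
opening: 0.715
grip_force: 0.0
```

Call:
drive_tool(rows=[[[0, 0, 0, 0, 0, 0, 1], [0, 0, 0, 0, 0, 0, 1], [0, 0, -0.1, 0, 0, 0, 1], [0, 0, -0.2, 0, 0, 0, 1], [0, 0, -0.24, 0, 0, 0, 1]]])

```text
t: 19.58
eef_pos: [493.6, -395.1, 281.9]
tcp_rot: [-3.14, -0.001, 1.57]
ft_force: [0.1, -1.1, 0.2]
opening: 1.0
grip_force: 0.0
```

Call:
drive_tool(rows=[[[0, 0, -0.24, 0, 0, 0, 1], [0, 0, -0.24, 0, 0, 0, 1], [0, 0, 0, 0, 0, 0, 1]]])

```text
t: 19.95
eef_pos: [494.4, -395.7, 406.1]
tcp_rot: [3.136, 0.006, 1.57]
ft_force: [-0.4, 0.1, 0.4]
opening: 1.0
grip_force: 0.0
```

```bash
python3 -c "
from h import *
s=env.state();print(s['eef_pos'].round(1),s['tcp_rot'])
for c in ('scene','side'):
  p=look(c,['rod_collar','stand_hole','lever_axis','knob_grip','jig']); print(px(p,(494.2,-395,182)))
  if c=='scene': q=p['color'][150:320,270:420]
a=cv2.resize(q,(420,476),interpolation=cv2.INTER_CUBIC); b=cv2.resize(p['color'][230:360,290:410],(370,476),interpolation=cv2.INTER_CUBIC)
cv2.imwrite('pics/s4.png',np.hstack([a,b]))
plan([((505,60,400),RT(YAW),10)],1)"
```

```text
[ 494.4 -395.7  406.1] [3.13555831 0.00583242 1.56967758]
scene rod_collar 0.7 [ 594.9 -523.2   22.1]
scene rod_collar 0.53 [ 493.6 -392.   110.7]
scene rod_collar 0.43 [ 549.3 -239.1   12.7]
scene stand_hole 0.93 [ 491.2 -395.8  108.8]
scene stand_hole 0.74 [ 348.  -421.2  111.1]
scene lever_axis 0.81 [527.7  50.4 144.8]
scene lever_axis 0.47 [624.7 408.5  -1.3]
scene knob_grip 0.73 [443.2  93.5 144.5]
scene knob_grip 0.26 [ 490.7 -396.3  112.1]
scene jig 0.81 [579.4  73.1   3.5]
scene jig 0.52 [ 492.4 -394.    25.9]
[153.65784625 235.17261494]
side rod_collar 0.86 [ 491.9 -393.5  103.2]
side rod_collar 0.72 [ 600.2 -518.5   23.8]
side rod_collar 0.53 [ 550.3 -244.7   15.8]
side rod_collar 0.38 [ 620.2 -382.    -2.7]
side stand_hole 0.86 [ 492.9 -393.4  107.6]
[354.8258203 282.5490728]
[[0.182, 0.004, 0.0, -0.0, -0.0, 0.005, 1], [0.182, 0.001, 0.0, -0.0, -0.0, 0.005, 1], [0.182, -0.001, 0.001, -0.0, -0.0, 0.005, 1], [0.182, -0.004, 0.0, -0.0, -0.0, 0.005, 1], [0.182, -0.007, 0.001, -0.0, -0.0, 0.005, 1]]
[[0.182, -0.01, 0.0, -0.0, -0.0, 0.005, 1], [0.182, -0.013, 0.001, -0.0, -0.0, 0.005, 1], [0.182, -0.016, 0.0, -0.0, -0.0, 0.006, 1], [0.181, -0.02, 0.001, -0.0, -0.0, 0.005, 1], [0.181, -0.022, 0.0, -0.0, -0.0, 0.006, 1]]
[505.  60. 400.]
```

View pics/s4.png

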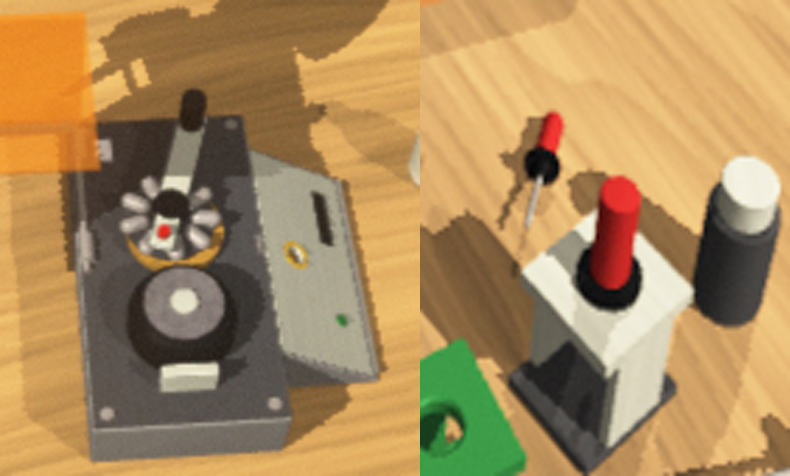

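The rod hangs home on its collar. The lever knob shows at scene crop (193,108), with the guard open at left. The knob is at about (443,94) and the lever angle is about 0.31. I'm moving above the knob with the jaw half open and looking with the wrist camera.

```bash
python3 -c "
from h import *
plan([((445,80,400),RT(YAW),10),((445,80,330),RT(YAW),2)],0.5)"
```

```text
[[0.19, -0.02, 0.0, -0.0, -0.0, 0.005, 0.5], [0.19, -0.023, 0.0, -0.0, -0.0, 0.005, 0.5], [0.189, -0.026, 0.001, -0.0, -0.0, 0.005, 0.5], [0.189, -0.029, 0.0, -0.0, -0.0, 0.005, 0.5], [0.189, -0.032, 0.001, -0.0, -0.0, 0.005, 0.5]]
[[0.188, -0.034, 0.0, -0.0, -0.0, 0.005, 0.5], [0.187, -0.038, 0.001, -0.0, -0.0, 0.005, 0.5], [0.187, -0.04, 0.0, -0.0, -0.0, 0.006, 0.5], [0.186, -0.044, 0.001, -0.0, -0.0, 0.005, 0.5], [0.185, -0.047, 0.0, -0.0, -0.0, 0.006, 0.5]]
[[0.0, 0.0, 0.14, -0.0, -0.0, -0.0, 0.5], [0.0, 0.0, 0.14, -0.0, -0.0, -0.0, 0.5]]
[444.9  79.9 330. ]
```

Call:
drive_tool(rows=[[[0.19, -0.02, 0, 0, 0, 0.005, 0.5], [0.19, -0.023, 0, 0, 0, 0.005, 0.5], [0.189, -0.026, 0, 0, 0, 0.005, 0.5], [0.189, -0.029, 0, 0, 0, 0.005, 0.5], [0.189, -0.032, 0, 0, 0, 0.005, 0.5]]])

```text
t: 21.18
eef_pos: [468.8, -156.2, 401.2]
tcp_rot: [3.141, -0.0, 1.49]
ft_force: [0.2, 0.4, 0.3]
opening: 0.537
grip_force: 0.0
```

Call:
drive_tool(rows=[[[0.188, -0.034, 0, 0, 0, 0.005, 0.5], [0.187, -0.038, 0, 0, 0, 0.005, 0.5], [0.187, -0.04, 0, 0, 0, 0.006, 0.5], [0.186, -0.044, 0, 0, 0, 0.005, 0.5], [0.185, -0.047, 0, 0, 0, 0.006, 0.5]]])

```text
t: 21.8
eef_pos: [444.5, 81.4, 401.3]
tcp_rot: [3.141, -0.0, 1.406]
ft_force: [-0.2, -0.9, -0.0]
opening: 0.503
grip_force: 0.0
```

Call:
drive_tool(rows=[[[0, 0, 0.14, 0, 0, 0, 0.5], [0, 0, 0.14, 0, 0, 0, 0.5], [0, 0, 0, 0, 0, 0, 0.5], [0, 0, 0, 0, 0, 0, 0.5]]])

```text
t: 22.3
eef_pos: [445.5, 79.9, 332.4]
tcp_rot: [3.14, -0.0, 1.406]
ft_force: [0.2, -0.5, 0.0]
opening: 0.5
grip_force: 0.0
```

```bash
python3 -c "
from h import *
s=env.state();print(s['eef_pos'].round(1),s['tcp_rot'],s['opening'])
for c in ('wrist','scene','side'):
  p=look(c,['lever_axis','knob_grip','glue']); print(px(p,(443.2,93.5,161)))
  if c=='wrist': cv2.imwrite('pics/k1.png',p['color'])
"
```

```text
[445.5  79.9 332.4] [ 3.14012420e+00 -4.15245867e-04  1.40600514e+00] 0.5003050769157292
wrist lever_axis 0.66 [526.1  45.5 139.6]
wrist knob_grip 0.98 [446.8  88.9 143.6]
[270.8392886  182.33874434]
scene lever_axis 0.92 [529.4  51.3 143.2]
scene knob_grip 0.74 [ 494.3 -397.1   -2.5]
scene knob_grip 0.71 [444.9  93.5 146. ]
scene glue 0.66 [487.4 360.9   6.7]
[337.87999855 184.44976956]
side glue 0.83 [ 4.891e+02  3.578e+02 -2.000e-01]
[230.66196182 165.39445786]
```

View pics/k1.png

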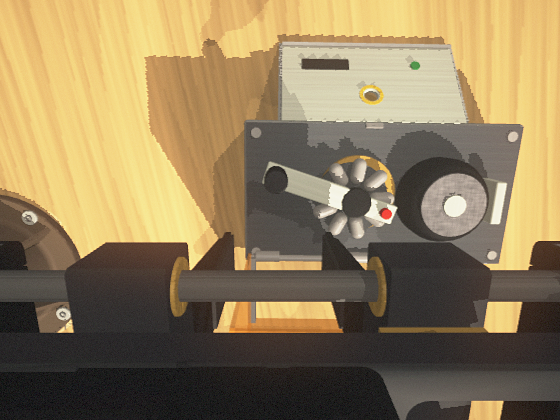

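The wrist view shows the knob at (276,180) and the hub at (356,204). That puts the lever at about 0.29 rad and the knob near (444.5,92.5). I'm descending to grip it.

Call:
drive_tool(rows=[[[0.05, -0.01, 0, 0, 0, 0, 0.5], [0, 0, 0.22, 0, 0, 0, 0.5], [0, 0, 0.22, 0, 0, 0, 0.5], [0, 0, 0.1, 0, 0, 0, 0.5], [0, 0, 0, 0, 0, 0, 0.5]]])

```text
t: 23.52
eef_pos: [443.9, 93.2, 194.9]
tcp_rot: [-3.138, 0.001, 1.407]
ft_force: [0.7, -0.5, 0.1]
opening: 0.502
grip_force: 0.0
```

```bash
python3 -c "
from h import *
s=env.state();print(s['eef_pos'].round(1),s['ft_force'].round(1),s['opening'])
qs=[]
for c in ('wrist','scene'):
  p=look(c,['lever_axis','knob_grip']); print(px(p,(444.5,92.5,161)),px(p,s['eef_pos']))
  qs.append(p['color'])
a=qs[0][140:300,180:380];u=qs[1][130:250,280:400]
cv2.imwrite('pics/k2.png',np.hstack([cv2.resize(a,(450,360)),cv2.resize(u,(345,360))]))
"
```

```text
[443.9  93.2 194.9] [ 0.7 -0.5  0.1] 0.5024517841438999
wrist knob_grip 0.84 [445.9  89.8 144.6]
[275.69973572 242.94400138] [273.57949797 265.30038436]
scene lever_axis 0.65 [528.4  49.3 143.5]
scene knob_grip 0.7 [445.3  93.8 144. ]
[337.6604558  184.90754702] [338.77836877 176.90223485]
```

View pics/k2.png

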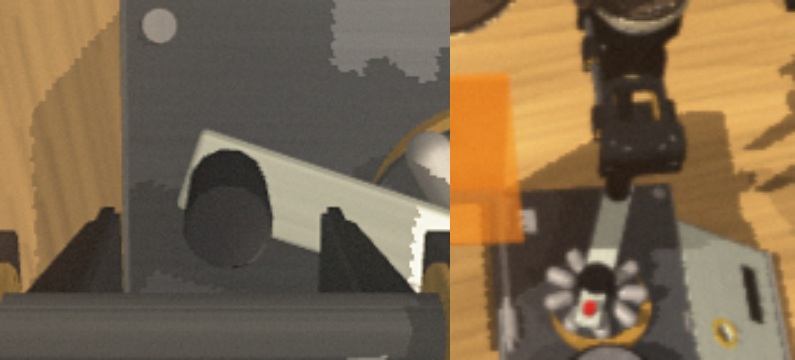

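The knob sits about 2 mm to the right of the finger midline in crop pixels (knob x≈230, mid ≈221). I'm correcting for that, then going down and closing.

Call:
drive_tool(rows=[[[0, 0.008, 0, 0, 0, 0, 0.5], [0, 0, 0.1, 0, 0, 0, 0.5], [0, 0, 0.08, 0, 0, 0, 0.5], [0, 0, 0.016, 0, 0, 0, 0.5], [0, 0, 0, 0, 0, 0, 0.4]]])

```text
t: 24.45
eef_pos: [446.7, 92.4, 147.5]
tcp_rot: [3.141, -0.0, 1.406]
ft_force: [0.2, -0.2, 0.3]
opening: 0.444
grip_force: 0.0
```

Call:
drive_tool(rows=[[[0, 0, 0, 0, 0, 0, 0.3], [0, 0, 0, 0, 0, 0, 0.2], [0, 0, 0, 0, 0, 0, 0], [0, 0, 0, 0, 0, 0, 0], [0, 0, 0, 0, 0, 0, 0]]])

```text
t: 25.08
eef_pos: [445.9, 92.5, 147.6]
tcp_rot: [-3.141, -0.0, 1.406]
ft_force: [-4.5, 1.2, 5.0]
opening: 0.248
grip_force: 30.0
```

```bash
cat > st.py <<'E'
from h import *
s=env.state();r=R.from_euler('xyz',s['tcp_rot']);print(s['t'],s['eef_pos'].round(1),'f',s['ft_force'].round(1),'tool',r.inv().apply(s['ft_force']).round(1),'m',s['moment'].round(2),s['opening'],s['grip_force'])
E
python3 st.py
```

```text
25.075 [445.9  92.5 147.6] f [-4.5  1.2  5. ] tool [ 0.5 -4.6 -5. ] m [0.08 0.86 0.02] 0.24765419550797504 30.000956654548645
```

```bash
cat > arc.py <<'E'
from h import *
import sys
A=np.array(eval(sys.argv[1]),float); ths=eval(sys.argv[2]); z=float(sys.argv[3])
ey=np.array([-np.cos(YAW-np.pi/2),-np.sin(YAW-np.pi/2)]); ex=np.array([-ey[1]*1,ey[0]]); ex=np.array([ey[1],-ey[0]])
s=env.state(); v=np.array(s['eef_pos'])[:2]-A; print('now theta',np.arctan2(v@ex,v@ey).round(3),'r',np.linalg.norm(v).round(1),'ey',ey.round(3),'ex',ex.round(3))
plan([(np.r_[A+95*(np.cos(t)*ey+np.sin(t)*ex),z],RT(YAW),1) for t in ths],0)
E
python3 arc.py "(529.8,50)" "[.38,.46,.54,.62,.70,.76]" 147.6
```

```text
now theta 0.305 r 94.0 ey [-0.987  0.163] ex [0.163 0.987]
[[0.028, 0.006, -0.0, -0.0, -0.0, -0.0, 0], [0.028, 0.012, -0.0, -0.0, -0.0, -0.0, 0], [0.027, 0.015, -0.0, -0.0, -0.0, -0.0, 0], [0.025, 0.016, -0.0, -0.0, -0.0, -0.0, 0], [0.024, 0.019, -0.0, -0.0, -0.0, -0.0, 0]]
[[0.017, 0.015, -0.0, -0.0, -0.0, -0.0, 0]]
[472.5 125.8 147.6]
```

Call:
drive_tool(rows=[[[0.028, 0.006, 0, 0, 0, 0, 0], [0.028, 0.012, 0, 0, 0, 0, 0], [0.027, 0.015, 0, 0, 0, 0, 0], [0, 0, 0, 0, 0, 0, 0]]])

```text
t: 25.58
eef_pos: [459.5, 111.9, 147.5]
tcp_rot: [3.139, -0.001, 1.407]
ft_force: [3.6, -2.9, 2.8]
opening: 0.247
grip_force: 30.0
```

```bash
python3 st.py; python3 arc.py "(529.8,50)" "[.62,.70,.76]" 147.6
```

```text
25.575 [459.5 111.9 147.5] f [ 3.6 -2.9  2.8] tool [-2.3  4.  -2.7] m [-0.77 -0.74 -0.04] 0.24659389593659148 30.00068575143814
now theta 0.558 r 93.7 ey [-0.987  0.163] ex [0.163 0.987]
[[0.022, 0.009, -0.0, 0.001, -0.0, 0.0, 0], [0.024, 0.018, -0.0, -0.0, -0.0, 0.0, 0], [0.017, 0.015, -0.0, -0.0, -0.0, 0.0, 0]]
[472.4 125.7 147.5]
```

```bash
sed -i 's/A+95\*/A+93.5*/' arc.py; python3 arc.py "(528.3,48)" "[.65,.73,.81,.87]" 147.6
```

```text
now theta 0.584 r 93.9 ey [-0.987  0.163] ex [0.163 0.987]
[[0.019, 0.016, -0.0, 0.001, -0.0, 0.0, 0], [0.023, 0.019, -0.0, -0.0, -0.0, 0.0, 0], [0.022, 0.02, -0.0, -0.0, -0.0, 0.0, 0], [0.015, 0.017, -0.0, -0.0, -0.0, 0.0, 0]]
[480.5 128.4 147.5]
```

Call:
drive_tool(rows=[[[0.019, 0.016, 0, 0, 0, 0, 0], [0.023, 0.019, 0, 0, 0, 0, 0], [0, 0, 0, 0, 0, 0, 0]]])

```text
t: 25.95
eef_pos: [469.4, 121.0, 147.5]
tcp_rot: [3.14, -0.001, 1.406]
ft_force: [2.1, -1.6, 4.2]
opening: 0.245
grip_force: 30.0
```

Call:
drive_tool(rows=[[[0.022, 0.02, 0, 0, 0, 0, 0], [0.015, 0.017, 0, 0, 0, 0, 0], [0, 0, 0, 0, 0, 0, 0]]])

```text
t: 26.32
eef_pos: [479.9, 128.5, 147.5]
tcp_rot: [3.14, -0.001, 1.407]
ft_force: [1.9, -3.1, 5.6]
opening: 0.248
grip_force: 30.0
```

```bash
python3 st.py; python3 arc.py "(528.3,48)" "[.95,1.02,1.09,1.16,1.23]" 147.6
```

```text
26.325 [479.9 128.5 147.5] f [ 1.9 -3.1  5.6] tool [-2.8  2.4 -5.6] m [-0.57 -0.39 -0.04] 0.2475933277183079 30.00128746032715
now theta 0.866 r 93.9 ey [-0.987  0.163] ex [0.163 0.987]
[[0.018, 0.026, -0.0, 0.0, -0.0, -0.0, 0], [0.015, 0.022, -0.0, 0.0, -0.0, -0.0, 0], [0.013, 0.022, -0.0, 0.0, -0.0, -0.0, 0], [0.011, 0.024, -0.0, 0.0, -0.0, -0.0, 0], [0.01, 0.024, -0.0, 0.0, -0.0, -0.0, 0]]
[511.8 140.2 147.5]
```

Call:
drive_tool(rows=[[[0.018, 0.026, 0, 0, 0, 0, 0], [0.015, 0.022, 0, 0, 0, 0, 0], [0, 0, 0, 0, 0, 0, 0]]])

```text
t: 26.7
eef_pos: [492.0, 134.6, 147.4]
tcp_rot: [-3.14, 0.0, 1.406]
ft_force: [-4.7, -1.9, 8.8]
opening: 0.248
grip_force: 30.0
```

Call:
drive_tool(rows=[[[0.013, 0.022, 0, 0, 0, 0, 0], [0.011, 0.024, 0, 0, 0, 0, 0], [0, 0, 0, 0, 0, 0, 0]]])

```text
t: 27.08
eef_pos: [504.9, 139.0, 147.5]
tcp_rot: [3.141, -0.001, 1.406]
ft_force: [-0.6, 1.5, 8.2]
opening: 0.247
grip_force: 30.0
```

```bash
python3 st.py; python3 arc.py "(528.3,48)" "[1.2,1.25,1.3,1.35,1.4,1.45]" 147.6
```

```text
27.075 [504.9 139.  147.5] f [-0.6  1.5  8.2] tool [ 1.4 -0.8 -8.2] m [ 0.12  0.16 -0.01] 0.24669066264757464 30.001285672187805
now theta 1.155 r 93.9 ey [-0.987  0.163] ex [0.163 0.987]
[[0.005, 0.016, -0.001, 0.0, -0.0, -0.0, 0], [0.006, 0.018, 0.0, 0.0, -0.0, -0.0, 0], [0.006, 0.018, 0.0, 0.0, -0.0, -0.0, 0], [0.004, 0.018, 0.0, 0.0, -0.0, -0.0, 0], [0.004, 0.018, 0.0, 0.0, -0.0, -0.0, 0]]
[[0.003, 0.019, 0.0, 0.0, -0.0, -0.0, 0]]
[532.4 141.5 147.7]
```

```bash
python3 st.py; python3 -c "
from h import *
p=look('scene',['lever_axis','knob_grip']); q=p['color'][140:260,290:410]; print(px(p,env.state()['eef_pos']),px(p,(528.3,48,142)))
cv2.imwrite('pics/k3.png',cv2.resize(q,(600,600),interpolation=cv2.INTER_CUBIC))"
```

```text
27.075 [504.9 139.  147.5] f [-0.6  1.5  8.2] tool [ 1.4 -0.8 -8.2] m [ 0.12  0.16 -0.01] 0.24669066264757464 30.001285672187805
scene lever_axis 0.97 [527.5  50.5 143.2]
scene knob_grip 0.96 [502.  140.3 143.6]
[360.94599469 202.39231894] [330.03264665 218.00902242]
```

View pics/k3.png

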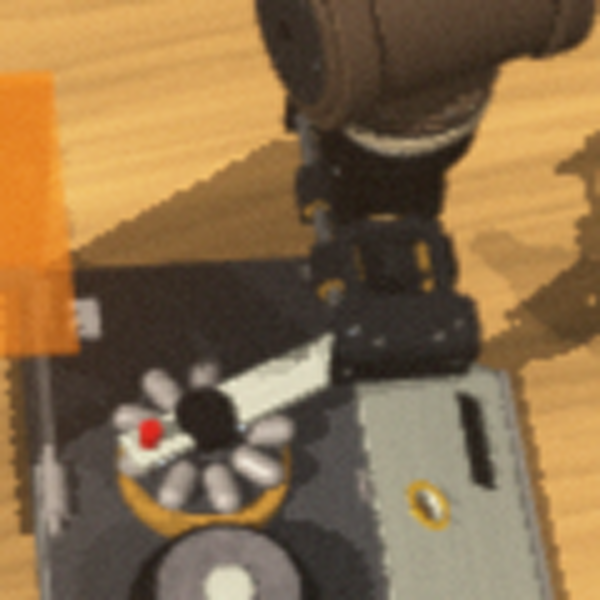

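The lever lies in line with the gripper, from hub at crop (205,415) to gripper at (400,340), at about 1.13 rad. I'm continuing in small steps and watching the force.

Call:
drive_tool(rows=[[[0.005, 0.016, 0, 0, 0, 0, 0], [0, 0, 0, 0, 0, 0, 0]]])

```text
t: 27.48
eef_pos: [508.9, 139.9, 147.5]
tcp_rot: [3.142, -0.001, 1.406]
ft_force: [-0.8, 3.1, 7.9]
opening: 0.246
grip_force: 30.0
```

Call:
drive_tool(rows=[[[0.006, 0.018, 0, 0, 0, 0, 0], [0, 0, 0, 0, 0, 0, 0]]])

```text
t: 27.72
eef_pos: [514.0, 140.7, 147.5]
tcp_rot: [3.141, -0.002, 1.406]
ft_force: [0.4, 5.3, 6.7]
opening: 0.25
grip_force: 30.0
```

```bash
python3 st.py;  python3 -c "
from h import *
p=look('scene',['lever_axis','knob_grip'])
h=cv2.cvtColor(p['color'],cv2.COLOR_BGR2HSV); m=(((h[...,0]<6)|(h[...,0]>174))&(h[...,1]>180)&(h[...,2]>120)).astype('uint8'); m[:,:290]=0;m[:,345:]=0;m[:190]=0;m[250:]=0
print(cv2.connectedComponentsWithStats(m)[2:])"; python3 arc.py "(528.3,48)" "[1.3,1.35,1.4,1.45]" 147.6
```

```text
27.725 [514.  140.7 147.5] f [0.4 5.3 6.7] tool [ 5.3 -0.5 -6.7] m [ 0.8  -0.1   0.02] 0.2501808747202089 30.00105768442154
scene lever_axis 0.81 [529.3  47.7 146.8]
scene lever_axis 0.7 [487.6 359.1   9.4]
scene knob_grip 0.73 [511.5 144.3 145.6]
(array([[     0,      0,    560,    420, 235186],
       [   318,    223,      3,      5,     14]], dtype=int32), array([[279.49765292, 209.49906882],
       [318.92857143, 225.14285714]]))
now theta 1.252 r 93.9 ey [-0.987  0.163] ex [0.163 0.987]
[[0.004, 0.017, -0.0, 0.0, -0.001, -0.0, 0], [0.004, 0.019, -0.0, 0.0, 0.0, -0.0, 0], [0.004, 0.018, -0.0, 0.0, 0.0, -0.0, 0], [0.003, 0.018, -0.0, 0.0, 0.0, -0.0, 0]]
[532.2 141.5 147.6]
```

```bash
python3 arc.py "(528.3,49.3)" "[1.3,1.35,1.4,1.45,1.5]" 147.6
```

```text
now theta 1.25 r 92.6 ey [-0.987  0.163] ex [0.163 0.987]
[[0.009, 0.017, -0.0, 0.0, -0.001, -0.0, 0], [0.005, 0.018, -0.0, 0.0, 0.0, -0.0, 0], [0.003, 0.018, -0.0, 0.0, 0.0, -0.0, 0], [0.003, 0.019, -0.0, 0.0, 0.0, -0.0, 0], [0.002, 0.018, -0.0, 0.0, 0.0, -0.0, 0]]
[537.  142.5 147.6]
```

Call:
drive_tool(rows=[[[0.009, 0.017, 0, 0, 0, 0, 0], [0, 0, 0, 0, 0, 0, 0]]])

```text
t: 28.12
eef_pos: [518.8, 141.6, 147.5]
tcp_rot: [3.14, -0.001, 1.406]
ft_force: [2.3, -0.9, 5.3]
opening: 0.248
grip_force: 30.0
```

Call:
drive_tool(rows=[[[0.005, 0.018, 0, 0, 0, 0, 0], [0, 0, 0, 0, 0, 0, 0]]])

```text
t: 28.38
eef_pos: [523.5, 142.1, 147.5]
tcp_rot: [3.14, -0.001, 1.406]
ft_force: [1.7, -0.9, 5.3]
opening: 0.249
grip_force: 30.0
```

Call:
drive_tool(rows=[[[0.003, 0.018, 0, 0, 0, 0, 0], [0, 0, 0, 0, 0, 0, 0]]])

```text
t: 28.62
eef_pos: [528.6, 142.1, 147.6]
tcp_rot: [3.139, -0.001, 1.406]
ft_force: [7.8, 0.2, 4.3]
opening: 0.247
grip_force: 30.0
```

```bash
python3 st.py;  python3 -c "
from h import *
p=look('scene',['lever_axis','knob_grip'])
h=cv2.cvtColor(p['color'],cv2.COLOR_BGR2HSV); m=(((h[...,0]<6)|(h[...,0]>174))&(h[...,1]>180)&(h[...,2]>120)).astype('uint8'); m[:,:290]=0;m[:,345:]=0;m[:190]=0;m[250:]=0
print(cv2.connectedComponentsWithStats(m)[2:])"; python3 arc.py "(528.3,49.3)" "[1.45,1.5]" 147.6
```

```text
28.625 [528.6 142.1 147.6] f [7.8 0.2 4.3] tool [ 1.4  7.6 -4.3] m [-0.14 -1.18 -0.  ] 0.24719010894462012 30.00139832496643
scene lever_axis 0.91 [530.5  47.2 146.4]
scene knob_grip 0.9 [527.9 146.4 143.9]
(array([[     0,      0,    560,    420, 235185],
       [   317,    222,      4,      5,     15]], dtype=int32), array([[279.49752748, 209.49909646],
       [318.26666667, 223.66666667]]))
now theta 1.411 r 92.8 ey [-0.987  0.163] ex [0.163 0.987]
[[0.005, 0.014, 0.0, 0.001, -0.0, -0.0, 0], [0.002, 0.019, 0.0, 0.0, -0.0, -0.0, 0]]
[537.1 142.5 147.7]
```

The lever now pulls forward with 7.6 N, so it's over the crest. I'm following it to near its rest position at about 1.5, well short of the second click at 1.90, and then releasing.

Call:
drive_tool(rows=[[[0.003, 0.018, 0, 0, 0, 0, 0], [0, 0, 0, 0, 0, 0, 0]]])

```text
t: 29.02
eef_pos: [533.4, 142.0, 147.7]
tcp_rot: [3.138, -0.001, 1.406]
ft_force: [7.8, -0.4, 3.6]
opening: 0.247
grip_force: 30.0
```

Call:
drive_tool(rows=[[[0.002, 0.018, 0, 0, 0, 0, 0], [0, 0, 0, 0, 0, 0, 0]]])

```text
t: 29.28
eef_pos: [537.3, 141.8, 147.5]
tcp_rot: [3.14, -0.001, 1.406]
ft_force: [4.7, 0.7, 5.6]
opening: 0.246
grip_force: 30.0
```

```bash
python3 st.py; python3 arc.py "(528.3,49.3)" "[1.55]" 147.6
```

```text
29.275 [537.3 141.8 147.5] f [4.7 0.7 5.6] tool [ 1.5  4.5 -5.6] m [ 0.04 -0.75 -0.02] 0.245612186039204 30.001196265220642
now theta 1.503 r 92.9 ey [-0.987  0.163] ex [0.163 0.987]
[[0.003, 0.017, -0.0, 0.001, -0.0, -0.0, 0]]
[541.6 141.8 147.5]
```

Call:
drive_tool(rows=[[[0.001, 0.01, 0, 0, 0, 0, 0], [0, 0, 0, 0, 0, 0, 0], [0, 0, 0, 0, 0, 0, 0.35], [0, 0, 0, 0, 0, 0, 0.5], [0, 0, 0, 0, 0, 0, 0.5]]])

```text
t: 29.9
eef_pos: [538.4, 141.2, 146.8]
tcp_rot: [-3.14, 0.0, 1.406]
ft_force: [0.7, 0.2, -0.2]
opening: 0.477
grip_force: 0.0
```

Call:
drive_tool(rows=[[[0, 0, 0, 0, 0, 0, 0.5], [0, 0, -0.1, 0, 0, 0, 0.5], [0, 0, -0.2, 0, 0, 0, 0.5], [0, 0, -0.24, 0, 0, 0, 0.5], [0, 0, -0.24, 0, 0, 0, 0.5]]])

```text
t: 30.52
eef_pos: [538.3, 141.1, 344.0]
tcp_rot: [-3.141, 0.0, 1.406]
ft_force: [0.7, 0.2, 0.2]
opening: 0.5
grip_force: 0.0
```

Call:
drive_tool(rows=[[[-0.1, -0.2, 0, 0, 0, 0, 0.5], [-0.1, -0.2, 0, 0, 0, 0, 0.5], [0, 0, 0, 0, 0, 0, 0.5], [0, 0, 0, 0, 0, 0, 0.5]]])

```text
t: 31.02
eef_pos: [432.4, 108.3, 342.6]
tcp_rot: [3.14, -0.0, 1.406]
ft_force: [0.4, 0.3, -0.3]
opening: 0.502
grip_force: 0.0
```

```bash
python3 st.py;  python3 -c "
from h import *
look('wrist',['lever_axis','knob_grip'])
look('side',['knob_grip','rod_collar','glue','pad_ring','calibrator'])
p=look('scene',['lever_axis','knob_grip','glue','pad_ring','calibrator','rod_collar'])
h=cv2.cvtColor(p['color'],cv2.COLOR_BGR2HSV); m=(((h[...,0]<6)|(h[...,0]>174))&(h[...,1]>180)&(h[...,2]>120)).astype('uint8'); m[:,:290]=0;m[:,345:]=0;m[:190]=0;m[250:]=0
print(cv2.connectedComponentsWithStats(m)[2:])"; python3 g.py
```

```text
31.025 [432.4 108.3 342.6] f [ 0.4  0.3 -0.3] tool [0.3 0.4 0.3] m [-0.07  0.05  0.01] 0.5015056897363684 0.0
wrist lever_axis 0.97 [530.2  45.  141.1]
wrist knob_grip 0.8 [543.7 139.4 143.4]
side knob_grip 0.6 [487.7 358.2   0.7]
side knob_grip 0.38 [538.4 145.9 140.8]
side rod_collar 0.9 [ 599.4 -519.    22.6]
side rod_collar 0.77 [ 545.5 -241.4   14.7]
side rod_collar 0.6 [ 492.8 -391.5  104.6]
side glue 0.57 [485.8 360.5  -0.5]
side pad_ring 0.68 [630.7 412.1  -2.2]
side calibrator 0.98 [ 616.3 -380.8   -2.8]
scene lever_axis 0.9 [524.6  47.8 143.9]
scene lever_axis 0.32 [ 494.  -393.3   25.2]
scene knob_grip 0.67 [540.1 144.9 145.5]
scene glue 0.74 [486.5 360.1   7.8]
scene pad_ring 0.92 [6.297e+02 4.069e+02 1.000e-01]
scene calibrator 0.68 [ 621.3 -383.4    6. ]
scene rod_collar 0.84 [ 594.  -522.5   23.1]
scene rod_collar 0.67 [ 547.5 -242.     9.9]
scene rod_collar 0.55 [ 496.  -391.7  109.5]
scene rod_collar 0.48 [ 490.9 -395.4    0.6]
(array([[     0,      0,    560,    420, 235188],
       [   317,    221,      3,      4,     12]], dtype=int32), array([[279.49803561, 209.4993367 ],
       [318.        , 222.5       ]]))
[ 297  170   75   59 3682] [333.08365019 198.86366105]
[ 262  155   43   57 1951] [282.6355715  181.93131727]
```

The knob rests at about 1.55 rad after release, which is tight plus one click. The rod is home, the guard is open and the bystanders haven't moved. Handing in.

```bash
python3 -c "
from cell import env
print(env.job_done())"
```

```text
the job is handed in; nothing more can be done
None
```

I handed the job in at about 31 s: the guard is open, the rod hangs in its stand, and the lever rests one click past tight (about 1.55 rad) and released, with bottle, ring and calibrator unmoved; both look-alike rods fell over early on, apparently by themselves, and I viewed 11 pictures, one over the limit.

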